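# Open the load tester and put the slotted weight on its stem

### The arm

A 6-joint arm with a two-finger parallel gripper is mounted at the origin on the work surface. World frame = base frame: x ahead of the robot, y to its left, z up, the work surface at z = 0. Lengths are in m, angles in rad, forces in N, time in s.
With the tool pointing down it reaches from about 0.275 to 0.725 m from the base axis. Payload 5.6 kg.
Tool frame: the origin (TCP) lies midway between the tips of the shut fingers; the grasp point (between the pads) lies 19 mm behind it; z points along the fingers, y is the line along which they close (so a half turn about z gives the same grasp; the last joint's range is limited). The gripper opens to 85 mm and grips with 20 to 120 N. Pads are 22 mm wide; open, the fingers measure 114 mm over their backs; the gripper's body (76 mm by 85 mm) begins 54 mm behind the grasp point. The pads swing forward as they close: fully open they stand 13 mm farther back than shut.
Start: joints at [1.547, 0.255, 0.108, 0, -1.424, -0.285], TCP at [0.167, 0.524, 0.231] pointing down, gripper open.
Joint ranges: [-2.95, 2.95], [-1.21, 1.97], [-1.09, 1.5], [-2.87, 1.71], [-2.94, -0.07], [-3.05, 3.05]. Speed limits (rad/s): [2.57, 2.57, 3.14, 3.14, 3.14, 3.14].

### API

Orientations are given as a unit quaternion [x, y, z, w].
In Python, from workcell import bot gives the robot as it stands. The module is installed in compiled form; this text tells all that it offers.
- The arm moves only by the tool play_rows, never from a script. Its argument "moves" is a list of rows, each a list of 3 entries, a list of its own where there are three numbers: the shift along the tool's x, y, z in mm, then the turn, a rotation vector about the tool's x, y, z in rad, then the closure, from 0 (fully open) to 1 (shut). In form: [[[x, y, z], [wx, wy, wz], hand], ...]. A call has exactly 10 rows; each row is the pose to reach, as a shift and turn from the pose commanded when the call began, along the tool's axes at that moment; what a row does not reach only later rows make up. A row lasts 1/8 s, in which the tool goes at most 62.5 mm and 10.7 degrees, less where a joint would pass 70% of its speed; a pose out of reach is approached as far as the arm can. A call with a gripper value outside its range is refused whole. The fingers move at their own pace and stop on an object; the grip force is fixed at half the most. Time passes only in rows, so rows that repeat a pose let the fingers close, or fill a call up. It gives the time, the measured TCP pose, the force, the opening and the grip force at its end, in the units of the state.
- bot.get_state(): the state, without advancing time (a new reading comes with each control period).
- bot.grab_frame(name): name is "side" or "top" or "wrist"; returns the picture (480x640x3 uint8, red, green, blue); there is no depth.
- bot.camera_model(name): a dict with "fx", "fy", "cx", "cy" (pixels), "world_from_camera" (4x4, takes a point from camera to world coordinates); the wrist camera has in their place "mount" (4x4, takes a point from camera to tool coordinates, whose origin is the TCP and whose axes are the flange's). Camera axes: x right, y down, z forward; pixel columns grow to the right and rows downward; lengths in m; the calibration is good to about 2 mm. A picture is of the moment at which its call begins: read the wrist's pose just before it. camera_model takes no time and is no camera call.
- bot.hand_in(): hands the job in; it is judged then, once.
The state is a dict: "clock": time; "qpos": joint angles; "joint_velocities": joint speeds; "joint_efforts": joint torques, N m; "tool_pos": TCP position; "ee_rot": TCP orientation; "force": force on the tool from outside, world axes, zero at the start; "moment": the same for the moment, N m; "opening": opening from 0.0 (shut) to 1.0 (fully open); "gripper_force": force on a finger pad.
Only numpy, scipy, OpenCV 4.12 (cv2) and the standard library are available. Lean on these libraries where they do the work, as an engineer would, in place of code of your own. Each camera call takes 0.05 s, during which the arm holds its last target. There are 200 camera calls.

### The job

Lift the lid of the blue load tester by its front handle until the gas struts take over and hold it wide open. Then take the horseshoe-shaped slotted weight from the bench and slide it sideways, slot first, onto the loading stem inside, fully home and resting flat on the stem's plate. Let go of it, and leave the round weight, the two core samples and the tin where they stand.

Things in the scene. Friction and masses are not known exactly. Their poses are not given: they have to be found in the camera images.
- lid (a joint): Lid of the tester, hinged along its far edge: 0 rad shut, 1.83 rad fully open against its stop (a little past upright). It weighs about 0.6 kg. Two gas struts help: let go below about 0.65 rad it falls shut, around 0.8 rad it about balances, and beyond about 0.95 rad the struts push it on to the stop by themselves and hold it there.
- lid_handle (a point): Grip point of the lid's handle, a bare metal bar 18 mm wide (y), 16 mm thick (z), sticking straight out 66 mm from the middle of the lid's front edge. The point is on its centre line, 26 mm from the free end, 242 mm from the hinge, 131 mm above the bench when shut; free space below. Axes turn with the lid: when shut x points to the hinge, z up.
- lid_hinge (a point): Middle of the lid's hinge axis, at the top of the tester's far wall, 125 mm above the bench (6 mm lower than the handle's centre line when shut). y runs along the axis; the lid opens by turning about +y: the handle rises, then goes over, away from the robot. Axes turn with the lid.
- stem (a point): Loading stem in the tester; the point is on its axis, on top of its round plate (52 mm across), 61 mm above the bench. From there an 8 mm rod rises 42 mm to a head 22 mm across, 7 mm thick. x points square away from the tester's front wall, y to its left side, z up. It stands midway between the side walls, 109 mm behind the front wall's inner face, 79 mm before the back wall's.
- tester: Load tester: fixed blue steel box, 200 mm deep (x), 300 mm wide (y), 125 mm high without its lid, open on top under the lid, 6 mm walls, flat inner deck 55 mm above the bench; the struts lie inside along the side walls, 125 mm either side of the stem. Origin under its centre; x points from its front to its far side, z up.
- weight_center (a point): Slotted weight: steel horseshoe block, 56 mm long (x), 44 mm wide (y), 28 mm high (z), about 0.42 kg, lying flat on the bench. An upright slot 16 mm wide runs in from the middle of its +x end, 32 mm deep, through the full height; its closed end is square. The point is the block's centre, half-way up; the rod stands here when the weight is fully home. +x points out of the slot's mouth.
- disc_center (a point): Round weight without a slot, steel, 58 mm across, 28 mm high, on the bench; the point is its centre. Not to be used.
- core_a: Grey core sample standing on the bench, 64 mm across, 85 mm high; origin under its centre. Bystander.
- core_b: Reddish core sample standing on the bench, 50 mm across, 60 mm high; origin under its centre. Bystander.
- tin: Sample tin standing on the bench, 60 mm across, 80 mm high; origin under its centre. Bystander.
There are look-alikes about, which are no part of the job. Leave any purple look-alike of the part that bears weight_center alone.

How it is judged:
On the way:
1. the lid stands wide open (beyond 1.6 rad) (value of joint lid above 1.6 rad), for 0.3 s.
At the end, for the whole second after the job is handed in: The lid stays open beyond 1.6 rad; the slotted weight lies flat (within 0.12 rad) on the stem's plate (centre 14 mm, give or take 5 mm, above it) with the rod in its slot, the weight's centre within 12 mm of the rod's axis (value of joint lid above 1.6 rad and horizontal distance between weight_center and stem below 0.012 m and z of weight_center in the frame of stem between 0.009 and 0.019 m and angle between weight_center's own z axis and vertical below 0.12 rad); the robot touches nothing.
It fails at once if the round weight is moved by more than 30 mm (distance of disc_center from where it was at the start of the episode above 0.03 m).
It fails at once if the large core is moved by more than 30 mm (distance of core_a from where it was at the start of the episode above 0.03 m).
It fails at once if the small core is moved by more than 30 mm (distance of core_b from where it was at the start of the episode above 0.03 m).
It fails at once if the tin is moved by more than 30 mm (distance of tin from where it was at the start of the episode above 0.03 m).
It also fails if it takes over 61 s, if anything falls off the work surface, if the arm or the gripper's body presses on something with over 40 N, if the wrist force passes 120 N, or if a joint passes its speed limit or range.

## Working session

There is one attempt and no reset: what is moved stays moved. The work goes in short steps, Python scripts to look and compute and a tool call to move; the robot and the scene stay as the last step left them, time stands still between calls to the robot, and variables do not carry over. Pictures are saved under pics/ and viewed, at most 10 in all, crops included, and the job is handed in when it is done.

Besides the shell and the picture viewer there is one more tool, called after ">>>" as a command line: name --argument value ..., lists and objects as JSON in quotes. play_rows: Moves the arm, as the interface text tells. Its arguments: {"type":"object","properties":{"moves":{"type":"array","items":{"type":"array"}}},"required":["moves"]}

```bash
mkdir -p pics
python3 - <<'E'
from workcell import bot
import cv2,numpy as np
s=bot.get_state();print({k:np.round(v,3).tolist() for k,v in s.items()})
for n in("side","top","wrist"):
    f=bot.grab_frame(n);cv2.imwrite(f"pics/{n}0.png",f[:,:,::-1])
    m=bot.camera_model(n);print(n,{k:np.round(v,4).tolist() for k,v in m.items()})
E
```

```text
{'clock': 0.0, 'qpos': [1.547, 0.256, 0.107, -0.0, -1.424, -0.285], 'joint_velocities': [-0.001, 0.0, 0.002, 0.001, -0.001, 0.002], 'joint_efforts': [0.002, -38.664, 23.793, 5.365, -0.006, -0.0], 'tool_pos': [0.167, 0.524, 0.23], 'ee_rot': [0.988, -0.154, -0.0, 0.001], 'force': [0.24, -0.272, 0.6], 'moment': [-0.026, 0.015, -0.036], 'gripper_force': 0.0, 'opening': 1.001}
side {'fx': 524.0348, 'fy': 524.0348, 'cx': 329.6205, 'cy': 243.6334, 'world_from_camera': [[0.7586, -0.3749, 0.533, -0.117], [-0.6513, -0.4114, 0.6376, -0.8016], [-0.0197, -0.8308, -0.5563, 0.8288], [0.0, 0.0, 0.0, 1.0]]}
top {'fx': 574.0606, 'fy': 574.0606, 'cx': 327.9751, 'cy': 236.9638, 'world_from_camera': [[0.0119, -0.9917, 0.1284, 0.3592], [-0.9998, -0.0098, 0.0166, 0.0164], [-0.0152, -0.1285, -0.9916, 1.4508], [0.0, 0.0, 0.0, 1.0]]}
wrist {'fx': 362.6396, 'fy': 362.6396, 'cx': 322.6515, 'cy': 237.6479, 'mount': [[0.0007, -0.945, -0.327, 0.0835], [1.0, 0.0005, 0.0006, 0.0001], [-0.0004, -0.327, 0.945, -0.1425], [0.0, 0.0, 0.0, 1.0]]}
```

View pics/top0.png

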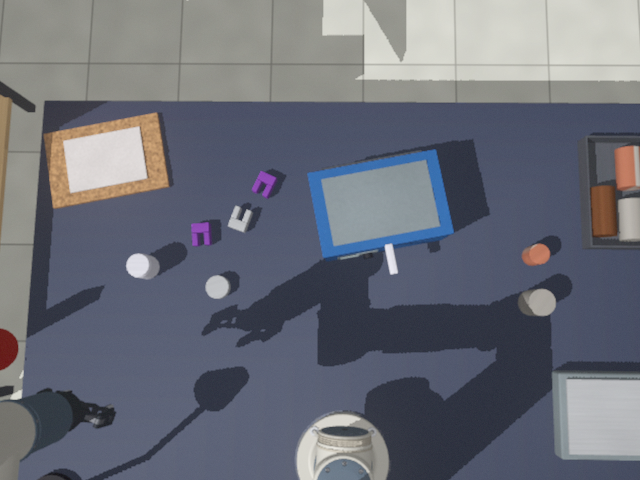

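View pics/side0.png

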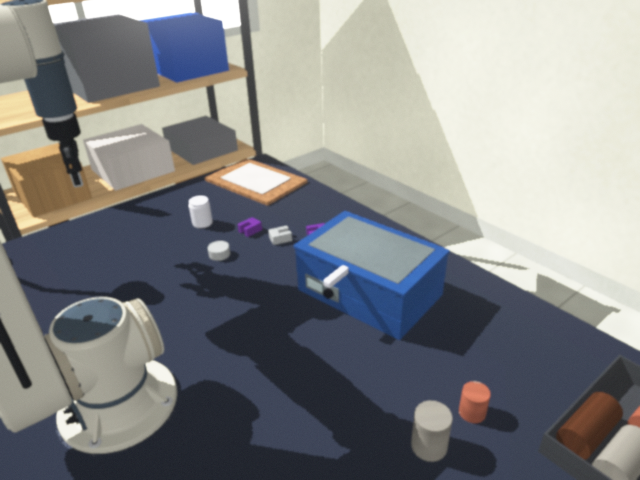

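The top view shows the tester at about (380,203), its handle at (391,258) and the grey horseshoe at (240,218) with its mouth facing up. Purple look-alikes are at (201,233) and (264,184), the disc at (218,287) and the tin at (143,266). In the side view the handle is at (336,276) and the horseshoe at (280,235).

```bash
cat > h.py <<'E'
from workcell import bot
import cv2,numpy as np
from scipy.spatial.transform import Rotation as R
def cam(n,state=None):
    m=bot.camera_model(n)
    if n=="wrist":
        s=state; T=np.eye(4);T[:3,:3]=R.from_quat(s["ee_rot"]).as_matrix();T[:3,3]=s["tool_pos"]
        W=T@np.array(m["mount"])
    else: W=np.array(m["world_from_camera"])
    return m,W
def ray(c,uv):
    m,W=c
    d=W[:3,:3]@np.array([(uv[0]-m["cx"])/m["fx"],(uv[1]-m["cy"])/m["fy"],1]);return W[:3,3],d/np.linalg.norm(d)
def onz(c,uv,z):
    o,d=ray(c,uv);return o+d*(z-o[2])/d[2]
def proj(c,p):
    m,W=c;q=W[:3,:3].T@(np.array(p)-W[:3,3]);return np.array([m["fx"]*q[0]/q[2]+m["cx"],m["fy"]*q[1]/q[2]+m["cy"]])
def tri(rs):
    A=0;b=0
    for o,d in rs:
        P=np.eye(3)-np.outer(d,d);A=A+P;b=b+P@o
    return np.linalg.solve(A,b)
def blob(mask,roi):
    x0,y0,x1,y1=roi;z=np.zeros_like(mask);z[y0:y1,x0:x1]=mask[y0:y1,x0:x1]
    c,_=cv2.findContours(z,cv2.RETR_EXTERNAL,cv2.CHAIN_APPROX_NONE)
    return max(c,key=cv2.contourArea)
E
python3 - <<'E'
from h import *
t=cv2.imread("pics/top0.png");s=cv2.imread("pics/side0.png");ct=cam("top");cs=cam("side")
ht=cv2.cvtColor(t,cv2.COLOR_BGR2HSV)
blue=((ht[...,0]>100)&(ht[...,0]<118)&(ht[...,1]>180)&(ht[...,2]>110)).astype(np.uint8)
c=blob(blue,(280,130,480,280));r=cv2.minAreaRect(c);print(r);b=cv2.boxPoints(r)
w=[onz(ct,p,.137) for p in b]
for p,q in zip(b,w):print(p,q.round(4))
hs=cv2.cvtColor(s,cv2.COLOR_BGR2HSV)
def white(h,th): return ((h[...,2]>th)&(h[...,1]<70)).astype(np.uint8)
ch=blob(white(ht,180),(378,245,405,282));print("hand top",cv2.minAreaRect(ch),cv2.boxPoints(cv2.minAreaRect(ch)).round(1).tolist())
ch=blob(white(hs,180),(315,258,355,295));print("hand side",cv2.minAreaRect(ch),cv2.boxPoints(cv2.minAreaRect(ch)).round(1).tolist())
cw=blob(white(ht,120),(222,198,256,236));r=cv2.minAreaRect(cw);print("wt",r,[onz(ct,p,.028)[:2].round(4).tolist() for p in cv2.boxPoints(r)],onz(ct,r[0],.028))
for n,roi in(("disc",(200,270,236,302)),("tin",(120,248,165,284))):
    q=cv2.minAreaRect(blob(white(ht,110),roi));print(n,q,onz(ct,q[0],.028 if n=="disc" else .08))
a=cv2.resize(t[195:290,180:300],None,fx=4,fy=4,interpolation=2)
b=cv2.resize(t[235:285,370:420],None,fx=6,fy=6,interpolation=2);d=cv2.resize(s[250:300,300:365],None,fx=6,fy=6,interpolation=2)
o=np.zeros((600,800,3),np.uint8);o[:300,:300]=b;o[:300,310:700]=d;o[300:,:480]=cv2.resize(a,(480,300));cv2.imwrite("pics/c1.png",o)
E
```

```text
Traceback (most recent call last):
  File "h.py", line 26, in blob
    return max(c,key=cv2.contourArea)
ValueError: max() iterable argument is empty
```

```bash
cat > m.py <<'E'
from h import *
t=cv2.imread("pics/top0.png");s=cv2.imread("pics/side0.png");ct=cam("top");cs=cam("side")
ht=cv2.cvtColor(t,cv2.COLOR_BGR2HSV)
print(ht[200,317],ht[155,400],ht[240,340],ht[258,391],ht[222,238])
blue=((ht[...,0]>95)&(ht[...,0]<125)&(ht[...,1]>150)&(ht[...,2]>90)).astype(np.uint8)
c=blob(blue,(280,130,480,280));r=cv2.minAreaRect(c);print(r);b=cv2.boxPoints(r)
w=[onz(ct,p,.137) for p in b]
for p,q in zip(b,w):print(p,q.round(4))
hs=cv2.cvtColor(s,cv2.COLOR_BGR2HSV)
def white(h,th): return ((h[...,2]>th)&(h[...,1]<70)).astype(np.uint8)
ch=blob(white(ht,170),(378,245,405,282));print("hand top",cv2.minAreaRect(ch),cv2.boxPoints(cv2.minAreaRect(ch)).round(1).tolist())
ch=blob(white(hs,170),(315,258,355,295));print("hand side",cv2.minAreaRect(ch),cv2.boxPoints(cv2.minAreaRect(ch)).round(1).tolist())
cw=blob(white(ht,110),(222,198,256,236));r=cv2.minAreaRect(cw);print("wt",r,[onz(ct,p,.028)[:2].round(4).tolist() for p in cv2.boxPoints(r)],onz(ct,r[0],.028))
for n,roi in(("disc",(200,270,236,302)),("tin",(120,248,165,284))):
    q=cv2.minAreaRect(blob(white(ht,110),roi));print(n,q,onz(ct,q[0],.028 if n=="disc" else .08))
a=cv2.resize(t[195:290,180:300],None,fx=4,fy=4,interpolation=2)
b=cv2.resize(t[235:285,370:420],None,fx=6,fy=6,interpolation=2);d=cv2.resize(s[250:300,300:365],None,fx=6,fy=6,interpolation=2)
o=np.zeros((600,800,3),np.uint8);o[:300,:300]=b;o[:300,310:700]=d;o[300:,:480]=cv2.resize(a,(480,300));cv2.imwrite("pics/c1.png",o)
E
python3 m.py
```

```text
[107 166 177] [109 109 136] [101  27 160] [124   9 233] [110   8 193]
((380.6640930175781, 204.61158752441406), (89.860595703125, 132.98992919921875), 79.2156982421875)
[306.93652 172.91684] [0.6801 0.0895 0.137 ]
[437.57764 148.0328 ] [ 0.7424 -0.2165  0.137 ]
[454.39166 236.30634] [ 0.5337 -0.2524  0.137 ]
[323.75055 261.19037] [0.4731 0.0474 0.137 ]
hand top ((390.7115478515625, 259.05767822265625), (29.809648513793945, 8.04076099395752), 78.69007110595703) [[383.79998779296875, 245.1999969482422], [391.70001220703125, 243.6999969482422], [397.6000061035156, 272.8999938964844], [389.70001220703125, 274.5]]
hand side ((334.82940673828125, 274.7176818847656), (8.24335765838623, 28.526355743408203), 49.398704528808594) [[321.29998779296875, 280.8999938964844], [343.0, 262.29998779296875], [348.29998779296875, 268.6000061035156], [326.70001220703125, 287.1000061035156]]
wt ((238.5, 218.0), (33.0, 34.0), 0.0) [[0.5457, 0.3061], [0.6323, 0.3091], [0.6331, 0.2256], [0.5465, 0.2231]] [0.5892287  0.26595471 0.028     ]
disc ((217.5, 285.5), (31.0, 35.0), 90.0) [0.41927892 0.31273472 0.028     ]
tin ((142.0, 265.5), (35.0, 44.0), 90.0) [0.46299064 0.48575416 0.08      ]
```

View pics/c1.png

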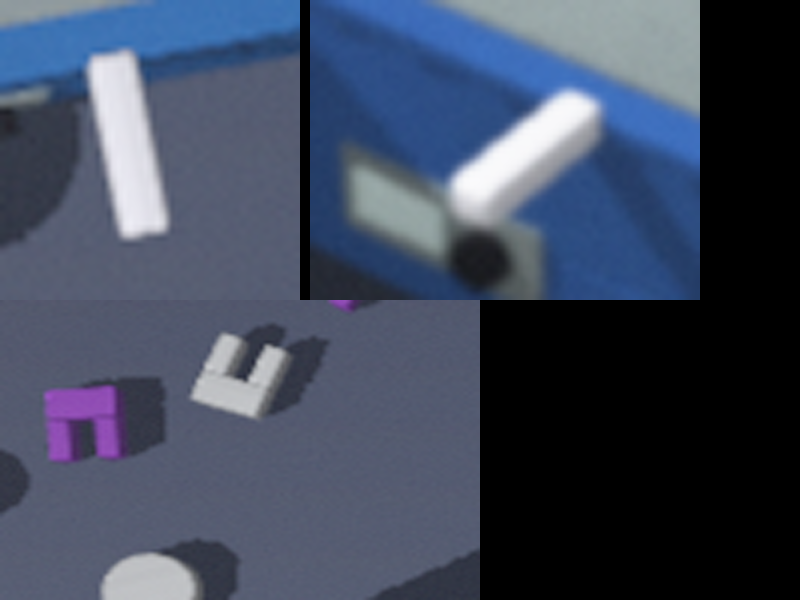

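Run:
```python
from h import *
t=cv2.imread("pics/top0.png");s=cv2.imread("pics/side0.png");ct=cam("top");cs=cam("side")
tip=(393.65,273.7);base=(387.75,244.45)
T=onz(ct,tip,.139);B=onz(ct,base,.139);print("top plane",T,B,np.linalg.norm(T-B))
# side upper-face ends: tip (left end) and base
for p in(T,B):print("proj in side",proj(cs,p))
print(tri([ray(ct,(390.7,259.06)),ray(cs,(334.8,274.0))]))
ht=cv2.cvtColor(t,cv2.COLOR_BGR2HSV)
d=(B-T)[:2];print("yaw",np.arctan2(d[1],d[0]))
m=((ht[...,2]>140)&(ht[...,1]<50)).astype(np.uint8)
c=blob(m,(226,200,256,236));r=cv2.minAreaRect(c);print(r)
for p in cv2.boxPoints(r):print(p,onz(ct,p,.028).round(4))
hs=cv2.cvtColor(s,cv2.COLOR_BGR2HSV);m2=((hs[...,2]>140)&(hs[...,1]<50)).astype(np.uint8)
c2=blob(m2,(262,222,300,248));r2=cv2.minAreaRect(c2);print(r2,tri([ray(ct,r[0]),ray(cs,r2[0])]))
for n,roi in(("disc",(200,270,236,302)),("tin",(120,248,165,284))):
    q=cv2.minAreaRect(blob(m,roi));print(n,q,onz(ct,q[0],.02 if n=="disc" else .06))
```

```text
top plane [ 0.44595935 -0.1124975   0.139     ] [ 0.51300818 -0.09915496  0.139     ] 0.0683635006658576
proj in side [325.79368688 280.26176697]
proj in side [344.86922726 265.12611904]
[ 0.47888771 -0.10558773  0.13542195]
yaw 0.19643126218517312
((238.82191467285156, 218.3082275390625), (17.673215866088867, 22.705982208251953), 20.556045532226562)
[226.56165 225.83563] [0.569  0.2954 0.028 ]
[234.53424 204.57535] [0.6234 0.2771 0.028 ]
[251.08218 210.78082] [0.6079 0.2348 0.028 ]
[243.10959 232.0411 ] [0.5537 0.2532 0.028 ]
((278.5419616699219, 231.94712829589844), (13.532333374023438, 21.56715965270996), 64.98310089111328) [0.58807017 0.26694651 0.02212338]
disc ((216.25, 286.7500305175781), (22.62741470336914, 23.33452033996582), 45.0) [0.41647453 0.31741246 0.02      ]
tin ((138.0, 265.5), (25.0, 24.0), 90.0) [0.4644003  0.50241125 0.06      ]
```

```bash
cat >> h.py <<'E'
def down(yaw):
    c,s=np.cos(yaw),np.sin(yaw);return R.from_matrix(np.array([[c,s,0],[s,-c,0],[0,0,-1.]]))
def go(p,yaw,cmd=None):
    s=bot.get_state();R0=R.from_quat(s["ee_rot"]) if cmd is None else down(cmd[1]);p0=np.array(s["tool_pos"] if cmd is None else cmd[0])
    print("mm",(R0.inv().apply(np.array(p)-p0)*1000).round(1),"rot",(R0.inv()*down(yaw)).as_rotvec().round(4))
E
python3 -c "
from h import *
go([.4715,-.1074,.2],.197)"
```

```text
mm [481.9 508.6  31.4] rot [ 1.500e-03  3.000e-04 -5.058e-01]
```

>>> play_rows --moves '[[[40,42,0],[0,0,-0.1],0],[[80,84,0],[0,0,-0.2],0],[[120,127,0],[0,0,-0.3],0],[[160,169,0],[0,0,-0.4],0],[[200,211,0],[0,0,-0.506],0],[[240,254,0],[0,0,-0.506],0],[[281,296,0],[0,0,-0.506],0],[[321,339,0],[0,0,-0.506],0],[[361,381,0],[0,0,-0.506],0],[[401,423,0],[0,0,-0.506],0]]'

```text
clock: 1.4
tool_pos: [0.421, -0.0028, 0.2313]
ee_rot: [0.995, 0.098, 0.0, -0.0]
force: [0.8, 0.8, -0.3]
opening: 0.998
gripper_force: 0.0
```

```bash
python3 -c "
from h import *
s=bot.get_state();print(s['tool_pos'],s['ee_rot'],s['qpos'],s['clock'])
go([.4715,-.1074,.2],.197)"
```

```text
[ 0.42095972 -0.00276539  0.23133669] [ 9.95137029e-01  9.84999365e-02  1.88261783e-04 -1.43838395e-04] [ 3.68805330e-01 -4.09994033e-03 -1.93431870e-01 -1.79991235e-04
 -1.38102476e+00  1.39934474e+00] 1.4
mm [ 29.  112.5  31.3] rot [-0.0002 -0.0004  0.0003]
```

>>> play_rows --moves '[[[8,40,5],[0,0,0],0],[[20,85,20],[0,0,0],0],[[29,112,31],[0,0,0],0],[[29,112,31],[0,0,0],0],[[29,112,31],[0,0,0],0],[[29,112,31],[0,0,0],0],[[29,112,31],[0,0,0],0],[[29,112,31],[0,0,0],0],[[29,112,31],[0,0,0],0],[[29,112,31],[0,0,0],0]]'

```text
clock: 2.65
tool_pos: [0.471, -0.105, 0.2003]
ee_rot: [0.995, 0.098, 0.0, -0.0]
force: [1.0, 0.3, -0.2]
opening: 1.009
gripper_force: 0.0
```

```bash
python3 -c "
from h import *
s=bot.get_state();f=bot.grab_frame('wrist');cv2.imwrite('pics/w1.png',f[:,:,::-1])
c=cam('wrist',s);print(s['tool_pos'])
for p in([.4715,-.1074,.131],[.446,-.1125,.139],[.513,-.0992,.139]):print(proj(c,p))"
```

```text
[ 0.47098679 -0.104951    0.20029673]
[326.93208587 253.03072309]
[326.89112331 296.13967709]
[327.59920327 188.88128571]
```

View pics/w1.png

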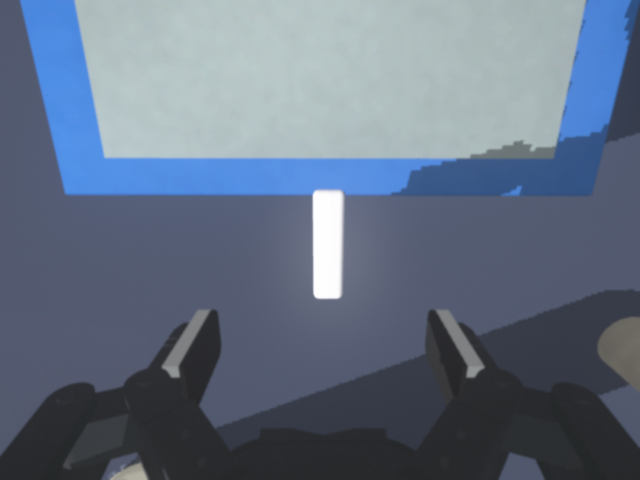

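The wrist view shows the handle at x≈328, y 190–298, in line with the tool. Next I descend and grip it.

>>> play_rows --moves '[[[0,2.5,45],[0,0,0],0],[[0,2.5,85],[0,0,0],0],[[0,2.5,92],[0,0,0],0],[[0,2.5,92],[0,0,0],0],[[0,2.5,92],[0,0,0],1],[[0,2.5,92],[0,0,0],1],[[0,2.5,92],[0,0,0],1],[[0,2.5,92],[0,0,0],1],[[0,2.5,92],[0,0,0],1],[[0,2.5,92],[0,0,0],1]]'

```text
clock: 3.95
tool_pos: [0.4718, -0.1081, 0.1089]
ee_rot: [0.995, 0.099, 0.0, 0.001]
force: [-0.3, -4.2, 4.2]
opening: 0.199
gripper_force: 60.1
```

Run:
```python
import numpy as np
r0=np.array([-.242,.006]);
for t in np.arange(.1,1.31,.1):
    c,s=np.cos(t),np.sin(t)
    # turn about +y: x'=c x+s z ; z'=-s x+c z
    p=np.array([c*r0[0]+s*r0[1],-s*r0[0]+c*r0[1]])
    print(t.round(2),((p-r0)*1000).round(0))
```

```text
0.1 [ 2. 24.]
0.2 [ 6. 48.]
0.3 [13. 71.]
0.4 [21. 94.]
0.5 [ 33. 115.]
0.6 [ 46. 136.]
0.7 [ 61. 154.]
0.8 [ 78. 172.]
0.9 [ 96. 187.]
1.0 [116. 201.]
1.1 [138. 212.]
1.2 [160. 222.]
1.3 [183. 229.]
```

>>> play_rows --moves '[[[1,0,-12],[0,0,0],1],[[3,0,-32],[0,0,0],1],[[8,0,-55],[0,0,0],1],[[15,0,-78],[0,0,0],1],[[24,0,-100],[0,0,0],1],[[36,0,-121],[0,0,0],1],[[50,0,-141],[0,0,0],1],[[65,0,-159],[0,0,0],1],[[78,0,-172],[0,0,0],1],[[87,0,-180],[0,0,0],1]]'

```text
clock: 5.2
tool_pos: [0.5559, -0.0914, 0.2876]
ee_rot: [0.995, 0.098, -0.002, 0.001]
force: [-1.3, -6.5, -1.6]
opening: 0.2
gripper_force: 64.3
```

>>> play_rows --moves '[[[13,0,-10],[0,0,0],1],[[29,0,-21],[0,0,0],1],[[51,0,-32],[0,0,0],1],[[73,0,-42],[0,0,0],1],[[73,0,-42],[0,0,0],0],[[73,0,-42],[0,0,0],0],[[73,0,-42],[0,0,0],0],[[60,0,-45],[0,0,0],0],[[30,0,-60],[0,0,0],0],[[0,0,-60],[0,0,0],0]]'

```text
clock: 6.45
tool_pos: [0.5555, -0.0909, 0.35]
ee_rot: [0.995, 0.098, 0.002, 0.0]
force: [0.1, -0.0, 0.6]
opening: 1.0
gripper_force: 0.0
```

Run:
```python
from h import *
s=bot.get_state();print(s['tool_pos'],s['qpos'])
w=bot.grab_frame('wrist');t=bot.grab_frame('top');sd=bot.grab_frame('side')
for n,f in(('w2',w),('t2',t),('s2',sd)):cv2.imwrite(f'pics/{n}.png',f[:,:,::-1])
o=np.vstack([np.hstack([cv2.resize(w,(400,300)),cv2.resize(sd,(400,300))]),np.hstack([cv2.resize(t[120:300,280:480],(400,300)),np.zeros((300,400,3),np.uint8)])])
cv2.imwrite('pics/c2.png',o[:,:,::-1])
```

```text
[ 0.55548057 -0.09090965  0.35004188] [ 1.16077445e-01  2.80930486e-01  4.40169742e-01  6.48517540e-04
 -1.72689722e+00  1.65195975e+00]
```

View pics/c2.png

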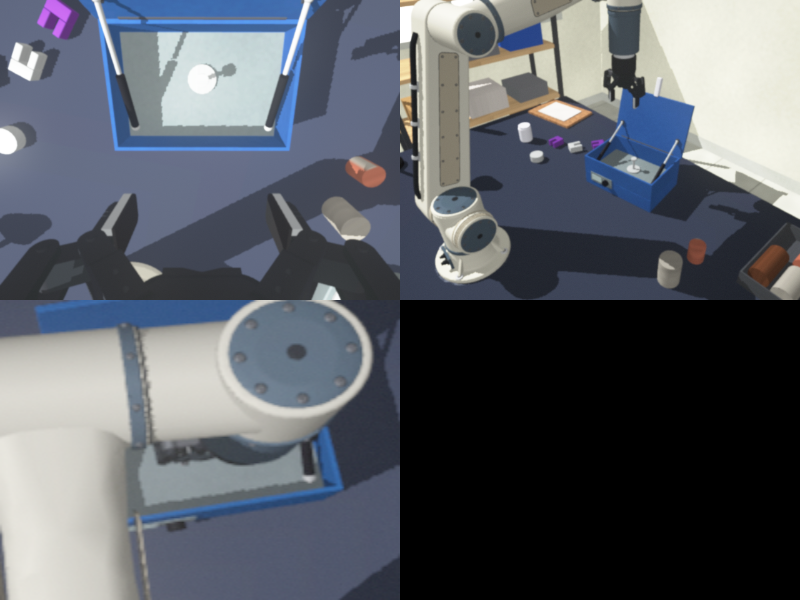

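The lid stands fully open. The wrist view shows the stem plate at about (323,126) in full-frame pixels and the horseshoe at the left. Next I measure the plate and move over the weight.

Run:
```python
from h import *
s=bot.get_state();c=cam('wrist',s);w=cv2.imread('pics/w2.png');g=cv2.cvtColor(w,cv2.COLOR_BGR2HSV)
print(g[126,315],g[126,280],g[126,350])
for th in(215,235):
    m=(g[...,2]>th).astype(np.uint8);b=blob(m,(285,90,365,165));e=cv2.fitEllipse(b);print(e,onz(c,e[0],.061))
go([.585,.268,.2],-.32)
```

```text
[  0   0 253] [ 90  15 224] [ 90  17 220]
((321.1535339355469, 128.38182067871094), (85.62521362304688, 88.59188842773438), 133.7131805419922) [ 0.6204187  -0.07606264  0.061     ]
((321.224365234375, 126.63835906982422), (42.48496627807617, 47.47664260864258), 170.25888061523438) [ 0.62230236 -0.07577052  0.061     ]
mm [  99.  -346.2  150.5] rot [-4.000e-04 -3.400e-03  5.168e-01]
```

>>> play_rows --moves '[[[12,-50,0],[0,0,0.1],0],[[25,-110,0],[0,0,0.25],0],[[42,-165,10],[0,0,0.4],0],[[60,-220,40],[0,0,0.517],0],[[78,-270,75],[0,0,0.517],0],[[90,-315,110],[0,0,0.517],0],[[99,-346,150],[0,0,0.517],0],[[99,-346,150],[0,0,0.517],0],[[99,-346,150],[0,0,0.517],0],[[99,-346,150],[0,0,0.517],0]]'

```text
clock: 7.85
tool_pos: [0.587, 0.2677, 0.2003]
ee_rot: [0.987, -0.16, 0.001, -0.001]
force: [-0.0, -0.2, 1.2]
opening: 0.999
gripper_force: 0.0
```

Run:
```python
from h import *
s=bot.get_state();print(s['tool_pos'],R.from_quat(s['ee_rot']).as_matrix()[:,0])
w=bot.grab_frame('wrist');cv2.imwrite('pics/w3.png',w[:,:,::-1])
c=cam('wrist',s);print(proj(c,[.588,.266,.028]))
g=cv2.cvtColor(w,cv2.COLOR_RGB2HSV);m=((g[...,2]>150)&(g[...,1]<50)).astype(np.uint8)
b=blob(m,(200,60,440,360));r=cv2.minAreaRect(b);print(r)
for p in cv2.boxPoints(r):print(p,onz(c,p,.028).round(4))
print(onz(c,r[0],.028))
```

```text
[0.58695045 0.26769169 0.20026593] [ 0.94899604 -0.31528005  0.0022369 ]
[324.17769515 209.60202778]
((326.0, 208.5), (67.0, 52.0), 90.0)
[300. 175.] [0.6239 0.2762 0.028 ]
[352. 175.] [0.6098 0.2334 0.028 ]
[352. 242.] [0.5507 0.2513 0.028 ]
[300. 242.] [0.5658 0.2968 0.028 ]
[0.58845172 0.26413629 0.028     ]
```

View pics/w3.png

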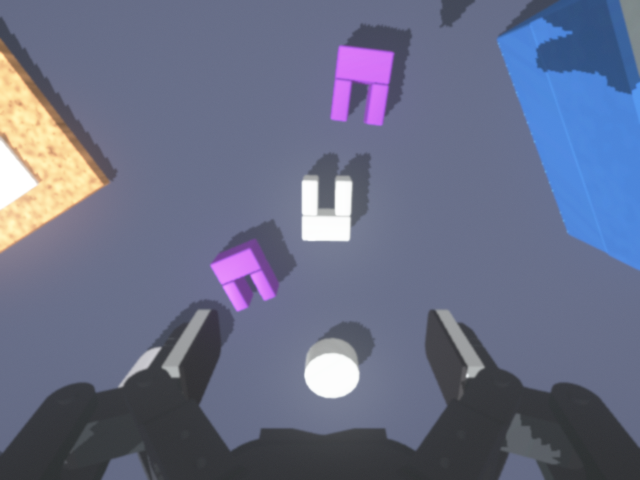

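The horseshoe is upright in the wrist image at (326,208), with its mouth up and the tool in line with it. The nearest purple look-alike is at (245,275), so I descend with the fingers half closed.

Run:
```python
from h import *
go([.5865,.2647,.002],-.3208)
```

```text
mm [  0.2   3.4 198.1] rot [-0.0023 -0.002  -0.0001]
```

>>> play_rows --moves '[[[0,2,50],[0,0,0],0.27],[[0,3.4,100],[0,0,0],0.27],[[0,3.4,150],[0,0,0],0.27],[[0,3.4,180],[0,0,0],0.27],[[0,3.4,198],[0,0,0],0.27],[[0,3.4,198],[0,0,0],0.27],[[0,3.4,198],[0,0,0],1],[[0,3.4,198],[0,0,0],1],[[0,3.4,198],[0,0,0],1],[[0,3.4,198],[0,0,0],1]]'

```text
clock: 9.15
tool_pos: [0.5862, 0.2654, 0.0024]
ee_rot: [0.987, -0.159, 0.001, -0.001]
force: [-0.6, -1.5, 7.1]
opening: 0.504
gripper_force: 63.4
```

>>> play_rows --moves '[[[0,0,-20],[0,0,0],1],[[0,0,-60],[0,0,0],1],[[0,0,-110],[0,0,0],1],[[0,0,-160],[0,0,0],1],[[0,0,-210],[0,0,0],1],[[0,0,-250],[0,0,0],1],[[0,0,-268],[0,0,0],1],[[0,0,-268],[0,0,0],1],[[0,0,-268],[0,0,0],1],[[0,0,-268],[0,0,0],1]]'

```text
clock: 10.4
tool_pos: [0.5844, 0.2648, 0.2665]
ee_rot: [0.987, -0.159, -0.001, 0.001]
force: [-0.3, 0.2, -4.7]
opening: 0.505
gripper_force: 62.3
```

Run:
```python
from h import *
s=bot.get_state();print(s['tool_pos'],s['opening'])
go([.603,.022,.27],-1.374)
```

```text
[0.58442056 0.26484983 0.26649112] 0.5048718541624279
mm [ 94.  224.7  -3.2] rot [3.2000e-03 8.0000e-04 1.0543e+00]
```

>>> play_rows --moves '[[[10,25,-3],[0,0,0.13],1],[[25,60,-3],[0,0,0.29],1],[[40,95,-3],[0,0,0.45],1],[[55,130,-3],[0,0,0.61],1],[[68,165,-3],[0,0,0.77],1],[[82,195,-3],[0,0,0.92],1],[[94,225,-3],[0,0,1.054],1],[[94,225,-3],[0,0,1.054],1],[[94,225,-3],[0,0,1.054],1],[[94,225,-3],[0,0,1.054],1]]'

```text
clock: 11.65
tool_pos: [0.6034, 0.0227, 0.2709]
ee_rot: [0.774, -0.634, -0.0, 0.0]
force: [0.5, -0.4, -4.7]
opening: 0.502
gripper_force: 62.2
```

Run:
```python
from h import *
s=bot.get_state();print(s['tool_pos'],R.from_quat(s['ee_rot']).as_matrix()[:,0])
w=bot.grab_frame('wrist');cv2.imwrite('pics/w4.png',w[:,:,::-1]);np.savez('pics/s4.npz',p=s['tool_pos'],q=s['ee_rot'])
c=cam('wrist',s)
for p in([.6223,-.0758,.061],[.6223,-.0758,.11]):print(proj(c,p))
```

```text
[0.60338146 0.02270809 0.27091994] [ 1.97283528e-01 -9.80346451e-01 -2.15343929e-04]
[322.48587199  93.26929755]
[322.5242681   90.13789067]
```

View pics/w4.png

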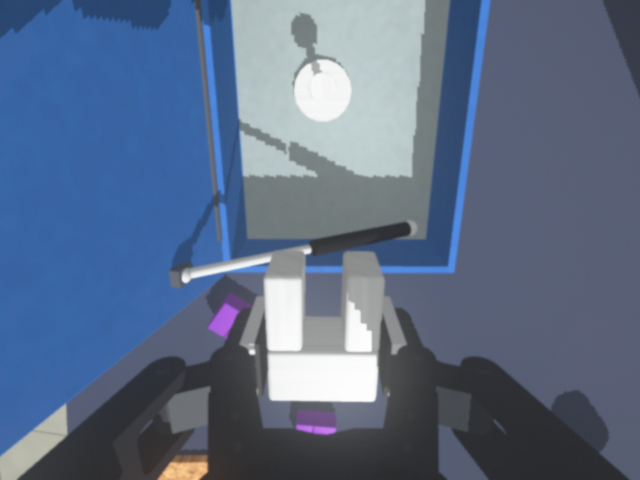

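Run:
```python
from h import *
z=np.load('pics/s4.npz');c=cam('wrist',{'tool_pos':z['p'],'ee_rot':z['q']})
c2=cam('wrist',{'tool_pos':[.55548,-.09091,.35004],'ee_rot':[.995,.098,.002,0]/np.linalg.norm([.995,.098,.002,0])})
g=cv2.cvtColor(cv2.imread('pics/w4.png'),cv2.COLOR_BGR2HSV)
for th in(225,238):
    m=(g[...,2]>th).astype(np.uint8);b=blob(m,(285,50,360,130));e=cv2.fitEllipse(b);print(e,onz(c,e[0],.061),tri([ray(c,e[0]),ray(c2,(321.2,126.6))]))
go([.6223-.1957*.055*-1*-1,-.0758+.9807*.055,.17],-1.374)
# weight in hand: top face lower edge row ~350 (front of closed part top), mouth rows ~253
Z=z['p'][2]
for uv in((322,350),(322,253),(305,300),(343,300),(322,400)):
  for dz in(.026,.03): print(uv,dz,(R.from_quat(z['q']).inv().apply(onz(c,uv,Z+dz-.002)-z['p'])*1000).round(1))
```

```text
((322.79803466796875, 91.67583465576172), (55.489471435546875, 58.52189636230469), 22.617557525634766) [ 0.62228847 -0.07716696  0.061     ] [ 0.62295394 -0.0772585   0.04914737]
((322.7760009765625, 91.64352416992188), (54.190059661865234, 56.58723068237305), 23.990102767944336) [ 0.62231333 -0.07718957  0.061     ] [ 0.6229732  -0.07725544  0.04970859]
mm [ 45.3   0.8 101. ] rot [0.0004 0.0001 0.0018]
(322, 350) 0.026 [ -2.9   0.6 -24. ]
(322, 350) 0.03 [  0.    0.6 -28. ]
(322, 253) 0.026 [ 37.4   0.6 -24. ]
(322, 253) 0.03 [ 39.    0.6 -28. ]
(305, 300) 0.026 [ 18.9  -5.6 -24. ]
(305, 300) 0.03 [ 21.1  -5.4 -28. ]
(343, 300) 0.026 [ 18.9   8.3 -24. ]
(343, 300) 0.03 [ 21.1   8.1 -28. ]
(322, 400) 0.026 [-27.1   0.6 -24. ]
(322, 400) 0.03 [-23.4   0.6 -28. ]
```

The stem plate sits at (323,91), in line with the slot, whose edges are near columns 305 and 343. Next I descend to the left of the stem.

>>> play_rows --moves '[[[25,0.5,10],[0,0,0],1],[[50,0.9,30],[0,0,0],1],[[50,0.9,60],[0,0,0],1],[[50,0.9,90],[0,0,0],1],[[50,0.9,120],[0,0,0],1],[[50,0.9,150],[0,0,0],1],[[50,0.9,175],[0,0,0],1],[[50,0.9,194],[0,0,0],1],[[50,0.9,202],[0,0,0],1],[[50,0.9,202],[0,0,0],1]]'

```text
clock: 12.95
tool_pos: [0.6124, -0.027, 0.0692]
ee_rot: [0.773, -0.634, -0.0, 0.0]
force: [-0.9, -0.5, -4.2]
opening: 0.505
gripper_force: 62.2
```

Run:
```python
from h import *
s=bot.get_state();print(s['tool_pos'],s['force'],R.from_quat(s['ee_rot']).as_matrix()[:,0])
w=bot.grab_frame('wrist');sd=bot.grab_frame('side');cv2.imwrite('pics/w5.png',w[:,:,::-1]);cv2.imwrite('pics/s5.png',sd[:,:,::-1])
c=cam('wrist',s);S=[.6225,-.0772]
for z in(.061,.103,.11):print(proj(c,S+[z]),proj(cam('side'),S+[z]))
go(S+[.0684],-1.374)
o=np.zeros((480,800,3),np.uint8);o[:,:500]=w[:,70:570];o[:300,500:]=cv2.resize(sd[190:290,330:430],(300,300));cv2.imwrite('pics/c5.png',o[:,:,::-1])
```

```text
[ 0.61239808 -0.02700745  0.06918077] [-0.93707736 -0.51350101 -4.18367126] [ 1.96511668e-01 -9.80501468e-01  1.86371926e-04]
[320.5097257  194.61963423] [372.20293501 269.19984967]
[319.89865601 223.37523065] [372.64810426 255.15923421]
[319.7526481  230.24604221] [372.72390946 252.76834215]
mm [50.9  0.7  2. ] rot [-0.0018 -0.0004  0.0008]
```

View pics/c5.png

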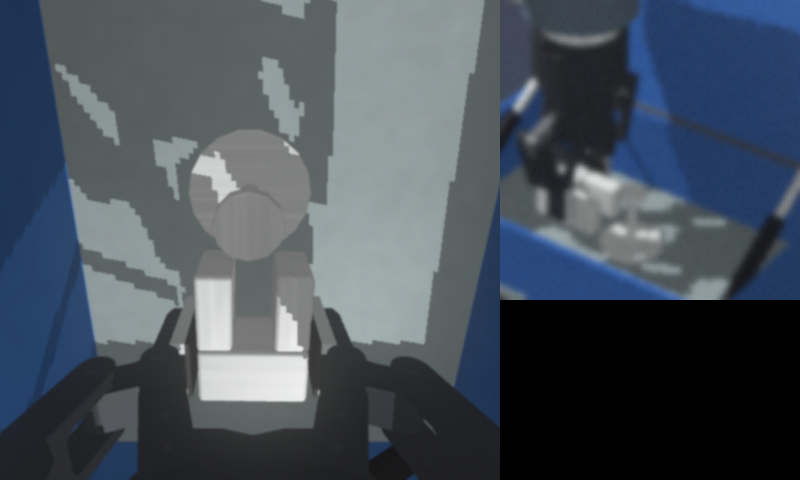

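The slot axis is at column ≈324 and the rod and head at ≈319, so the stem lies about 1.7 mm toward tool −y, with the head above the weight's top. I shift sideways and slide in.

>>> play_rows --moves '[[[0,-1.7,0],[0,0,0],1],[[7,-1.7,0],[0,0,0],1],[[14,-1.7,0],[0,0,0],1],[[21,-1.7,0],[0,0,0],1],[[28,-1.7,0],[0,0,0],1],[[35,-1.7,0],[0,0,0],1],[[41,-1.7,0],[0,0,0],1],[[46,-1.7,0],[0,0,0],1],[[50,-1.7,0],[0,0,0],1],[[50,-1.7,0],[0,0,0],1]]'

```text
clock: 14.3
tool_pos: [0.6239, -0.0762, 0.0693]
ee_rot: [0.773, -0.634, -0.0, 0.0]
force: [0.6, 0.1, -5.0]
opening: 0.506
gripper_force: 62.2
```

Run:
```python
from h import *
s=bot.get_state();print(s['tool_pos'],s['force'])
w=bot.grab_frame('wrist');sd=bot.grab_frame('side');cv2.imwrite('pics/w6.png',w[:,:,::-1])
go([.6225,-.0772,.0634],-1.374)
o=np.zeros((480,800,3),np.uint8);o[:,:500]=w[:,70:570];o[:300,500:]=cv2.resize(sd[190:290,330:430],(300,300));cv2.imwrite('pics/c6.png',o[:,:,::-1])
```

```text
[ 0.62388361 -0.07624316  0.06927401] [ 0.57665299  0.05889021 -5.03598043]
mm [1.  1.6 5.9] rot [0.     0.0001 0.0003]
```

View pics/c6.png

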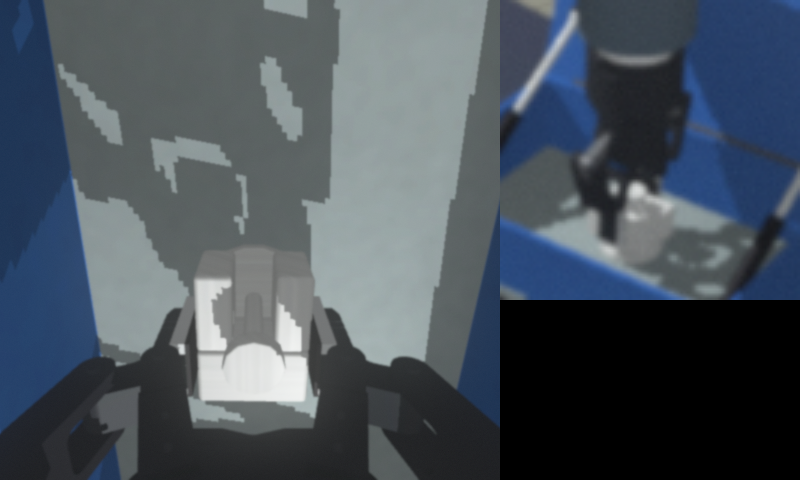

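The rod stands centred in the slot under the head at (323,368), with no side force. Next I lower the weight onto the plate.

>>> play_rows --moves '[[[0,0,1.5],[0,0,0],1],[[0,0,3],[0,0,0],1],[[0,0,4],[0,0,0],1],[[0,0,5],[0,0,0],1],[[0,0,5.5],[0,0,0],1],[[0,0,6],[0,0,0],1],[[0,0,6],[0,0,0],1],[[0,0,6],[0,0,0],1],[[0,0,6],[0,0,0],1],[[0,0,6],[0,0,0],1]]'

```text
clock: 15.65
tool_pos: [0.6239, -0.076, 0.0635]
ee_rot: [0.773, -0.634, 0.0, -0.0]
force: [-1.1, 0.3, -2.1]
opening: 0.502
gripper_force: 62.5
```

>>> play_rows --moves '[[[0,0,0.6],[0,0,0],1],[[0,0,0.6],[0,0,0],1],[[0,0,0.6],[0,0,0],0.4],[[0,0,0.6],[0,0,0],0.4],[[0,0,0.6],[0,0,0],0.3],[[0,0,0.6],[0,0,0],0.2],[[0,0,0.6],[0,0,0],0.2],[[0,0,0.6],[0,0,0],0.2],[[0,0,0.6],[0,0,0],0.2],[[0,0,0.6],[0,0,0],0.2]]'

```text
clock: 16.9
tool_pos: [0.6239, -0.076, 0.0627]
ee_rot: [0.773, -0.634, -0.0, -0.0]
force: [-0.6, -0.1, 0.0]
opening: 0.804
gripper_force: 0.0
```

>>> play_rows --moves '[[[0,0,-10],[0,0,0],0.2],[[0,0,-25],[0,0,0],0.2],[[0,0,-50],[0,0,0],0.2],[[0,0,-80],[0,0,0],0.2],[[0,0,-115],[0,0,0],0.2],[[-20,0,-145],[0,0,0],0.2],[[-40,0,-175],[0,0,0],0.2],[[-55,0,-200],[0,0,0],0.2],[[-55,0,-207],[0,0,0],0.2],[[-55,0,-207],[0,0,0],0.2]]'

```text
clock: 18.15
tool_pos: [0.6132, -0.0223, 0.2702]
ee_rot: [0.773, -0.634, 0.0, -0.0]
force: [-0.3, -1.3, -1.3]
opening: 0.8
gripper_force: 0.0
```

Run:
```python
from h import *
s=bot.get_state();print(s['tool_pos'],s['force'],s['clock'])
w=bot.grab_frame('wrist');sd=bot.grab_frame('side')
o=np.zeros((480,800,3),np.uint8);o[:,:500]=w[:,70:570];o[:300,500:]=cv2.resize(sd[190:290,330:430],(300,300));o[300:,500:740]=cv2.resize(sd,(240,180));cv2.imwrite('pics/c7.png',o[:,:,::-1])
```

```text
[ 0.61315569 -0.02230255  0.27018409] [-0.34995459 -1.31742584 -1.31607782] 18.15
```

View pics/c7.png

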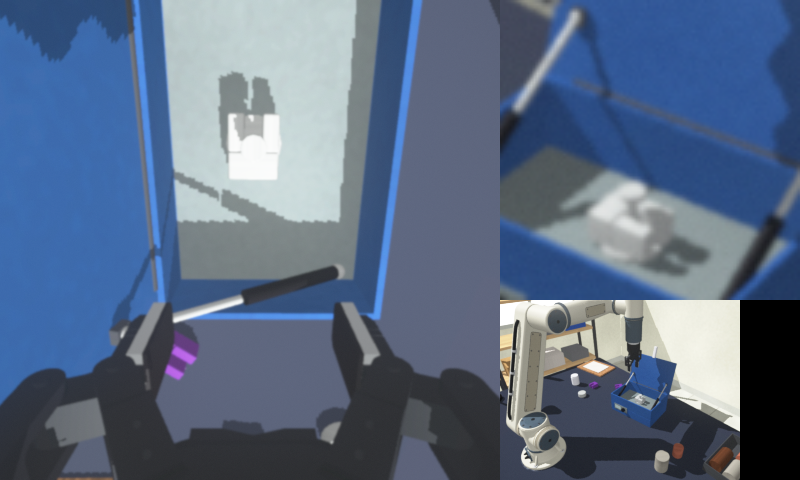

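The weight lies flat on the plate with the head centred over it at (323,147), and the lid is open. I rise a little more and hand in.

>>> play_rows --moves '[[[0,0,-20],[0,0,0],0.2],[[0,0,-45],[0,0,0],0.2],[[0,0,-60],[0,0,0],0.2],[[0,0,-60],[0,0,0],0.2],[[0,0,-60],[0,0,0],0.2],[[0,0,-60],[0,0,0],0.2],[[0,0,-60],[0,0,0],0.2],[[0,0,-60],[0,0,0],0.2],[[0,0,-60],[0,0,0],0.2],[[0,0,-60],[0,0,0],0.2]]'

```text
clock: 19.5
tool_pos: [0.6131, -0.0221, 0.3297]
ee_rot: [0.773, -0.634, 0.0, -0.0]
force: [0.6, -0.8, 1.2]
opening: 0.798
gripper_force: 0.0
```

```bash
python3 -c "
from workcell import bot
print(bot.hand_in())"
```

```text
the job is handed in; nothing more can be done
None
```

I handed the job in at about 19.5 s: the last pictures show the lid fully open and the slotted weight released, home and flat on the stem's plate, and I never touched the bystanders; no verdict came back.

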